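# Take the steel Dewar off the stirrer

## Task

Lift the bare-steel Dewar flask off the white magnetic stirrer by its black overhead grip and set it down gently, upright and wholly on the round cork mat beside it, keeping hold of it until it is down; then let go. Do not shift the blue Dewar on the grey lab jack.

Things in the scene. Friction and masses are not known exactly. Their poses are not given: they have to be found in the camera images.
- steel_dewar_mid (a point): Bare-steel Dewar to move: round canister 84 mm wide, 104 mm high, white lid to 110 mm, 0.35-0.65 kg, standing on the stirrer. Point: on its axis, 55 mm above its underside; z up. Rigid arched handle: its black grip is a level bar centred 115 mm above this point, 52 mm long along y, 14 thick (x), 16 high, 52 mm clear over the lid; thin wires run down to the shoulder at y = +-38 mm.
- stirrer_plate (a point): White magnetic stirrer with two knobs and a dark display, fixed to the bench, body 200 x 150 mm. This point is the centre of its 132 mm square white top plate, 95 mm above the bench; z is up and x points to the knob side. It may stand left or right of the mat.
- mat_top (a point): Round cork mat, 140 mm in diameter and 8 mm thick, fixed to the bench between the stirrer and the lab jack. This point is the centre of its top face; z is up.
- blue_dewar_mid (a point): The other Dewar, same shape and size but blue, standing on an grey lab jack (top 70 mm above the bench) on the other side of the mat. To be left alone. This point is on its axis, 55 mm above its underside, z up.
There are look-alikes about, which are no part of the job. Leave any pink or yellow look-alike of the part that bears steel_dewar_mid alone.

How it is judged:
By the outcome, as a careful person would: the job done as asked, in the order asked, and still so for the second after the job is handed in, with the robot touching nothing.
It also fails if it takes over 38 s, if anything falls off the work surface, if the arm or the gripper's body presses on something with over 40 N, if the wrist force passes 120 N, or if a joint passes its speed limit or range.

## Robot

A 7-joint arm with a two-finger parallel gripper is mounted at the origin on the work surface. World frame = base frame: x ahead of the robot, y to its left, z up, the work surface at z = 0. Lengths are in mm, angles in rad, forces in N, time in s.
With the tool pointing down it reaches from about 425 to 875 mm from the base axis. Payload 4.7 kg.
Tool frame: the origin (TCP) lies on the centre line of the jaws, within the pads' length; the fingertips stand 11 mm ahead of it and the grasp point (between the pads) lies 8 mm behind it; z points along the fingers, y is the line along which they close (so a half turn about z gives the same grasp; the last joint's range is limited). The gripper opens to 85 mm and grips with 20 to 120 N. Pads are 22 mm wide; open, the fingers measure 114 mm over their backs; the gripper's body (76 mm by 85 mm) begins 54 mm behind the grasp point. The pads swing forward as they close: fully open they stand 13 mm farther back than shut.
Start: joints at [1.274, 0.321, -0.07, 1.45, 0.023, 1.371, -0.057], TCP at [198.764, -618.883, 242.349] pointing down, gripper open.
Joint ranges: [-2.86, 2.86], [-0.3, 2.09], [-1.38, 1.24], [0.06, 2.45], [-1.56, 4.7], [0.09, 2.05], [-2.69, 2.69]. Speed limits (rad/s): [2.57, 2.57, 3.14, 3.14, 3.14, 3.14, 3.14].

## Interface

Orientations are given as a 3x3 rotation matrix whose columns are the frame's x, y, z axes.
In Python, from cell import manip gives the robot as it stands. The module is installed in compiled form; this text tells all that it offers.
- The arm moves only by the shell command python3 -m jog 'ROWS'. ROWS is JSON, a list of rows, each an object of numbers: "fingers": the closure, from -1 (fully open) to 1 (shut); "tx", "ty", "tz": the shift along the tool's x, y, z scaled (see below); "yaw": the turn about the tool's z scaled (see below). A call has 1 to 12 rows; each row is the pose to reach, as a shift and turn from the pose commanded when the call began, along the tool's axes at that moment; what a row does not reach only later rows make up. The controller multiplies each number of a shift by 80 mm and each number of a turn by 45 degrees. A row lasts 1/10 s, in which the tool goes at most 50 mm and 8.59 degrees, less where a joint would pass 70% of its speed; a pose out of reach is approached as far as the arm can. A call with a number of a shift or a turn outside -1 to 1 is refused whole. A call with a gripper value outside its range is refused whole. The fingers move at their own pace and stop on an object; the grip force is fixed at half the most. Time passes only in rows, so rows that repeat a pose let the fingers close. It gives the time, the measured TCP pose, the force, the opening and the grip force at its end, in the units of the state.
- manip.get_state(): the state, without advancing time (a new reading comes with each control period).
- manip.get_image(name): name is "side" or "top" or "wrist"; returns the picture (420x560x3 uint8, red, green, blue); there is no depth.
- manip.camera_model(name): a dict with "fovy" (degrees; the focal length in pixels is half the picture's height over the tangent of half this angle, whatever the lens; pixels are square), "cx", "cy" (the principal point, pixels), "distortion" ([k1, k2, p1, p2, k3] as OpenCV has them; the pictures are not rectified), "T" (4x4, takes a point from camera to world coordinates). Camera axes: x right, y up, looking along -z (the intrinsics and any distortion apply to the point x, -y, -z); pixel columns grow to the right and rows downward; lengths in mm; the calibration is good to about 2 mm. A picture is of the moment at which its call begins: read the wrist's pose just before it. camera_model takes no time and is no camera call; for the wrist camera it gives the pose at the moment of the call.
- manip.close_job(): hands the job in; it is judged then, once.
The state is a dict: "time_s": time; "q": joint angles; "joint_velocities": joint speeds; "effort": joint torques, N m; "tcp_pos": TCP position; "ee_rot": TCP orientation; "wrist_force": force on the tool from outside, world axes, zero at the start; "wrist_torque": the same for the moment, N m; "opening": opening from 0.0 (shut) to 1.0 (fully open); "grip_force": force on a finger pad.
Only numpy, scipy, OpenCV 4.12 (cv2) and the standard library are available. Lean on these libraries where they do the work, as an engineer would, in place of code of your own. Each camera call takes 0.05 s, during which the arm holds its last target. There are 200 camera calls.

## Working session

There is one attempt and no reset: what is moved stays moved. The work goes in short steps, Python scripts to look and compute and a shell command to move; the robot and the scene stay as the last step left them, time stands still between calls to the robot, and variables do not carry over. Pictures are saved under pics/ and viewed, at most 10 in all, crops included, and the job is handed in when it is done.

```bash
mkdir -p pics
cat > h.py <<'E'
import numpy as np, cv2
from cell import manip
def cam(n):
    m=manip.camera_model(n); f=210/np.tan(np.radians(m['fovy'])/2)
    return np.array([[f,0,m['cx']],[0,f,m['cy']],[0,0,1]]),np.array(m['distortion'],float),np.array(m['T'],float)
def ray(n,uv):
    K,D,T=cam(n); p=cv2.undistortPoints(np.array([[uv]],float),K,D)[0,0]
    d=T[:3,:3]@np.array([p[0],-p[1],-1]); return T[:3,3],d/np.linalg.norm(d)
def atz(n,uv,z):
    o,d=ray(n,uv); return o+d*(z-o[2])/d[2]
def tri(a,ua,b,ub):
    o1,d1=ray(a,ua);o2,d2=ray(b,ub)
    s=np.linalg.lstsq(np.c_[d1,-d2],o2-o1,rcond=None)[0]; p,q=o1+s[0]*d1,o2+s[1]*d2
    return (p+q)/2,np.linalg.norm(p-q)
def proj(n,P):
    K,D,T=cam(n); c=(np.array(P)-T[:3,3])@T[:3,:3]*[1,-1,-1]
    return cv2.projectPoints(c.reshape(-1,1,3),np.zeros(3),np.zeros(3),K,D)[0][:,0]
E
python3 - <<'E'
from h import *
for n in ('side','top'):
    cv2.imwrite(f'pics/{n}0.png',manip.get_image(n)[:,:,::-1]); print(cam(n)[2].round(2))
s=manip.get_state(); print(s['time_s'],s['tcp_pos'],s['ee_rot'],s['opening'])
E
```

```text
[[-7.5000e-01  3.7000e-01 -5.4000e-01 -2.2251e+02]
 [-6.6000e-01 -4.2000e-01  6.2000e-01  7.2784e+02]
 [ 0.0000e+00  8.3000e-01  5.7000e-01  8.7495e+02]
 [ 0.0000e+00  0.0000e+00  0.0000e+00  1.0000e+00]]
[[-1.00000e-02  1.00000e+00 -8.00000e-02  3.68300e+02]
 [-1.00000e+00 -1.00000e-02 -1.00000e-02 -8.84300e+01]
 [-1.00000e-02  8.00000e-02  1.00000e+00  1.43671e+03]
 [ 0.00000e+00  0.00000e+00  0.00000e+00  1.00000e+00]]
0.1 [ 198.61486386 -618.40764729  241.32843999] [[ 9.52069320e-01  3.05881695e-01 -6.30836797e-04]
 [ 3.05882331e-01 -9.52067890e-01  1.65321145e-03]
 [-9.49123365e-05 -1.76693374e-03 -9.99998434e-01]] 0.9961838671549836
```

View pics/side0.png

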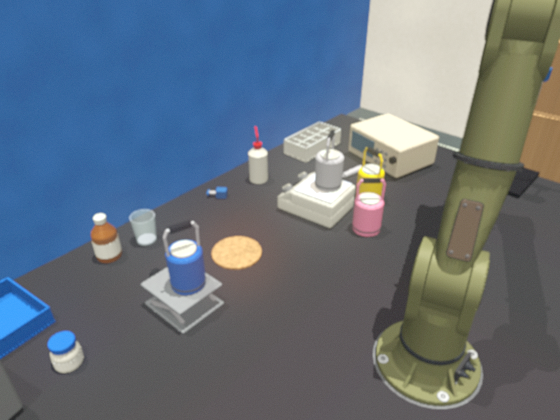

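View pics/top0.png

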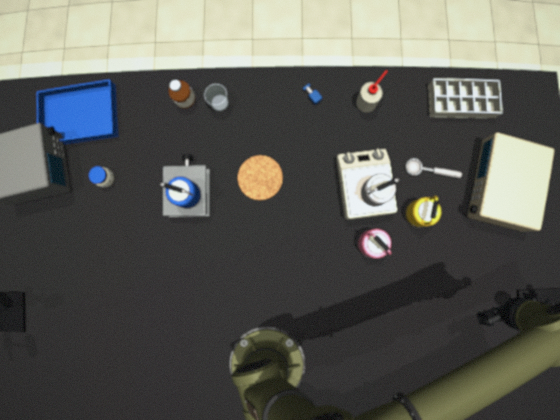

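The side and top views show four Dewars:
- Steel, on the white stirrer: top (378,190), side (329,168).
- Yellow: top (425,212).
- Pink: top (376,243).
- Blue, on the lab jack: top (181,191).

The bare-steel one on the stirrer is the target. The mat is at top (261,177), side (237,252). I'll enlarge to confirm.

Run:
```python
from h import *
t=cv2.imread('pics/top0.png');s=cv2.imread('pics/side0.png')
a=cv2.resize(t[135:265,325:455],(520,520)[::-1],interpolation=2)  # x4
a=cv2.resize(t[140:265,325:425],(400,500),interpolation=2)
b=cv2.resize(s[120:245,270:370],(400,500),interpolation=2)
cv2.imwrite('pics/crop1.png',np.hstack([a,b]))
for n,im in (('top',t),('side',s)):
    h=cv2.cvtColor(im,cv2.COLOR_BGR2HSV); m=cv2.inRange(h,(5,80,120),(22,255,255))
    k,l,st,c=cv2.connectedComponentsWithStats(m)
    for i in range(1,k):
        if st[i,4]>300: print(n,st[i],c[i],atz(n,c[i],8))
```

```text
top [ 237  155   46   45 1635] [259.68562691 177.1351682 ] [580.37397791  16.60578971   8.        ]
side [ 520   39   40  144 3107] [545.2198262  128.34663663] [  192.60163931 -1415.84498219     8.        ]
side [ 91 223  26  22 429] [103.35198135 233.75291375] [936.81145968 219.96461446   8.        ]
side [ 211  235   52   35 1421] [236.29204785 252.22589726] [577.85170289  20.13939434   8.        ]
```

View pics/crop1.png

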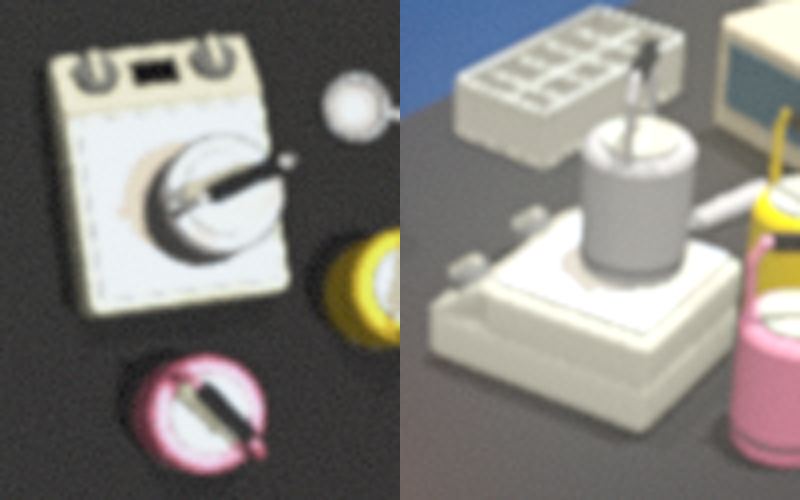

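The crops confirm it: a bare-steel canister with a black grip, standing on the stirrer. The grip bar runs about (378,188) to (395,180.5) in top, centred about (331.5,134.5) in side. The pink and yellow ones stand on the bench.

Run:
```python
from h import *
print(tri('top',(386.7,184.4),'side',(331.5,134.5)))
a=atz('top',(378.3,188.3),265);b=atz('top',(395,180.5),265);print(a,b,(a+b)/2,np.degrees(np.arctan2(*(b-a)[1::-1])))
# lid centre ellipse top: approx crop (222,195)
print(atz('top',(325+225/4,140+193/4),205), atz('side',(331.5,134.5),265))
# pink & yellow grips
print(atz('top',(377,241),170),atz('top',(426,210),170), atz('top',(181,189),240))
s=manip.get_state();R=np.array(s['ee_rot']);c=(a+b)/2
print((R.T@(c-s['tcp_pos'])).round(1))
```

```text
(array([ 520.13644187, -327.85797659,  266.49873823]), np.float64(0.4406217090027921))
[ 510.58770657 -305.98215059  265.        ] [ 530.47870761 -349.94295333  265.        ] [ 520.53320709 -327.96255196  265.        ] -65.65461364428567
[ 517.95021741 -325.15371971  205.        ] [ 521.78930875 -330.59140633  265.        ]
[ 376.49702562 -316.6532247   170.        ] [ 460.53093771 -456.36309431  170.        ] [517.21514762 207.77845384 240.        ]
[ 395.3 -178.1  -23.4]
```

```bash
python3 -m jog '[{"tx":0.5,"ty":-0.3,"tz":-0.5,"fingers":-1},{"tx":1,"ty":-0.5,"tz":-1,"fingers":-1},{"tx":1,"ty":-0.5,"tz":-1,"fingers":-1},{"tx":1,"ty":-0.5,"tz":-1,"fingers":-1}]'
python3 -m jog '[{"tx":0.5,"ty":-0.3,"fingers":-1},{"tx":1,"ty":-0.5,"fingers":-1},{"tx":1,"ty":-0.5,"fingers":-1}]'
python3 -m jog '[{"tx":0.5,"ty":-0.3,"tz":-0.2,"yaw":-0.18,"fingers":-1},{"tx":1,"ty":-0.5,"tz":-0.2,"yaw":-0.36,"fingers":-1},{"tx":1,"ty":-0.5,"tz":-0.2,"yaw":-0.54,"fingers":-1},{"tx":1,"ty":-0.5,"tz":-0.2,"yaw":-0.72,"fingers":-1},{"tx":1,"ty":-0.5,"tz":-0.2,"yaw":-0.9,"fingers":-1},{"tx":1,"ty":-0.5,"tz":-0.2,"yaw":-1,"fingers":-1},{"tx":1,"ty":-0.5,"tz":-0.2,"yaw":-1,"fingers":-1}]'
python3 - <<'E'
from h import *
s=manip.get_state();R=np.array(s['ee_rot']);print(s['time_s'],s['tcp_pos'],s['q'],(R.T@(np.array([520.3,-328,340])-s['tcp_pos'])).round(1), np.degrees(np.arctan2(R[1,1],R[0,1])))
E
```

```text
time_s: 0.8
tcp_pos: [262.6, -556.1, 257.8]
ee_rot: [[0.457, 0.89, -0.0], [0.89, -0.457, 0.001], [0.001, -0.001, -1.0]]
wrist_force: [-0.4, 0.0, 0.1]
opening: 1.001
grip_force: 0.0
0.8 [ 262.5850095  -556.05490576  257.77293583] [ 1.25563612  0.24823477 -0.20372674  1.51540841  0.05052049  1.38406658
  0.57417139] [320.6 125.  -82.1] -27.180240655218356invalid input at $[0]: expected keys fingers, tx, ty, tz, yaw
invalid input at $[0]: expected keys fingers, tx, ty, tz, yaw
```

```bash
python3 -m jog '[{"tx":0.3,"ty":0.15,"tz":-0.5,"yaw":-0.1,"fingers":-1},{"tx":0.7,"ty":0.3,"tz":-0.9,"yaw":-0.25,"fingers":-1},{"tx":1,"ty":0.4,"tz":-1,"yaw":-0.4,"fingers":-1},{"tx":1,"ty":0.4,"tz":-1,"yaw":-0.57,"fingers":-1},{"tx":1,"ty":0.4,"tz":-1,"yaw":-0.57,"fingers":-1},{"tx":1,"ty":0.4,"tz":-1,"yaw":-0.57,"fingers":-1}]'
python3 - <<'E'
from h import *
s=manip.get_state();R=np.array(s['ee_rot']);print(s['time_s'],s['q'],(R.T@(np.array([520.3,-328,340])-s['tcp_pos'])).round(1), np.degrees(np.arctan2(R[1,1],R[0,1])))
E
```

```text
time_s: 1.4
tcp_pos: [326.9, -500.1, 337.7]
ee_rot: [[0.032, 0.999, -0.001], [0.999, -0.032, 0.001], [0.0, -0.001, -1.0]]
wrist_force: [-0.4, 0.5, 0.2]
opening: 1.004
grip_force: 0.0
1.4 [ 1.19688281  0.19640924 -0.29577823  1.42385166  0.05746642  1.53079705
  0.87182796] [178.3 187.8  -2.4] -1.8497355614647273
```

```bash
python3 -m jog '[{"tx":0.4,"ty":0.4,"tz":0,"yaw":0,"fingers":-1},{"tx":0.8,"ty":0.8,"tz":0,"yaw":0,"fingers":-1},{"tx":1,"ty":1,"tz":0,"yaw":0,"fingers":-1}]'
python3 -m jog '[{"tx":0.4,"ty":0.4,"tz":0,"yaw":-0.15,"fingers":-1},{"tx":0.8,"ty":0.8,"tz":0,"yaw":-0.3,"fingers":-1},{"tx":0.95,"ty":1,"tz":0,"yaw":-0.45,"fingers":-1},{"tx":0.95,"ty":1,"tz":0,"yaw":-0.58,"fingers":-1},{"tx":0.95,"ty":1,"tz":0,"yaw":-0.58,"fingers":-1},{"tx":0.95,"ty":1,"tz":0,"yaw":-0.58,"fingers":-1}]'
python3 - <<'E'
from h import *
s=manip.get_state();R=np.array(s['ee_rot']);print(s['time_s'],s['q'],(R.T@(np.array([520.3,-328,340])-s['tcp_pos'])).round(1), np.degrees(np.arctan2(R[1,1],R[0,1])))
cv2.imwrite('pics/w1.png',manip.get_image('wrist')[:,:,::-1]);print(proj('wrist',[[520.3,-328,265],[510.6,-306,265],[530.5,-350,265]]))
E
```

```text
time_s: 1.7
tcp_pos: [412.3, -418.9, 337.7]
ee_rot: [[0.027, 1.0, 0.001], [1.0, -0.027, 0.002], [0.002, 0.001, -1.0]]
wrist_force: [0.7, 0.4, 0.5]
opening: 0.998
grip_force: 0.0
time_s: 2.3
tcp_pos: [490.9, -349.4, 337.6]
ee_rot: [[-0.41, 0.912, -0.001], [0.912, 0.41, 0.0], [0.001, -0.001, -1.0]]
wrist_force: [0.2, -0.5, 0.6]
opening: 1.001
grip_force: 0.0
2.3 [ 0.9724954   0.22526131 -0.48156273  1.40535166  0.104092    1.53724972
  0.91984121] [ 7.5 35.6 -2.4] 24.18508815395112
[[336.31709786 216.45748041]
 [338.55101876 177.25293003]
 [334.90659043 253.61651426]]
```

View pics/w1.png

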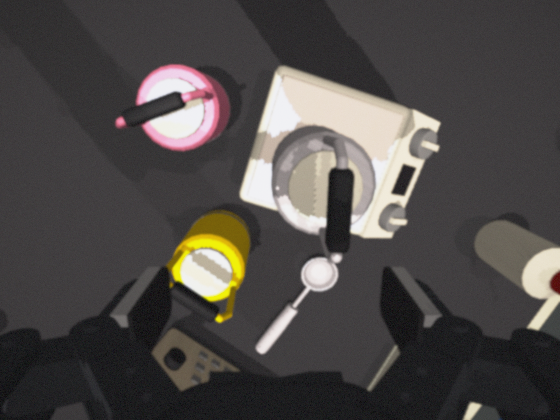

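The wrist view shows the steel Dewar on the stirrer, with its grip running (341,170) to (338,252), centred about (339.5,211). The bar is aligned with the jaws. I'll refine the position.

Run:
```python
from h import *
s=manip.get_state();R=np.array(s['ee_rot'])
for z in (265,272):
    c=atz('wrist',(339.5,211),z);g=c.copy();g[2]=257;print(c,(R.T@(g-s['tcp_pos'])).round(1))
```

```text
[ 520.48989697 -324.14429243  265.        ] [10.9 37.5 80.8]
[ 518.45899201 -322.81627723  272.        ] [12.9 36.2 80.8]
```

```bash
python3 -m jog '[{"tx":0.13,"ty":0.46,"tz":0,"yaw":0,"fingers":-1},{"tx":0.13,"ty":0.46,"tz":0,"yaw":0,"fingers":-1},{"tx":0.13,"ty":0.46,"tz":0.25,"yaw":0,"fingers":-1},{"tx":0.13,"ty":0.46,"tz":0.5,"yaw":0,"fingers":-1},{"tx":0.13,"ty":0.46,"tz":0.75,"yaw":0,"fingers":-1},{"tx":0.13,"ty":0.46,"tz":1,"yaw":0,"fingers":-1},{"tx":0.13,"ty":0.46,"tz":1,"yaw":0,"fingers":-1},{"tx":0.13,"ty":0.46,"tz":1,"yaw":0,"fingers":-1}]'
python3 - <<'E'
from h import *
w=manip.get_image('wrist')[:,:,::-1];a=manip.get_image('side')[100:240,260:400,::-1]
cv2.imwrite('pics/w2.png',np.hstack([cv2.resize(w,(440,330)),cv2.resize(a,(330,330))]))
E
```

```text
time_s: 3.15
tcp_pos: [520.5, -324.1, 258.6]
ee_rot: [[-0.413, 0.911, -0.0], [0.911, 0.413, -0.0], [0.0, -0.0, -1.0]]
wrist_force: [-0.1, 0.4, 0.2]
opening: 0.998
grip_force: 0.0
```

View pics/w2.png

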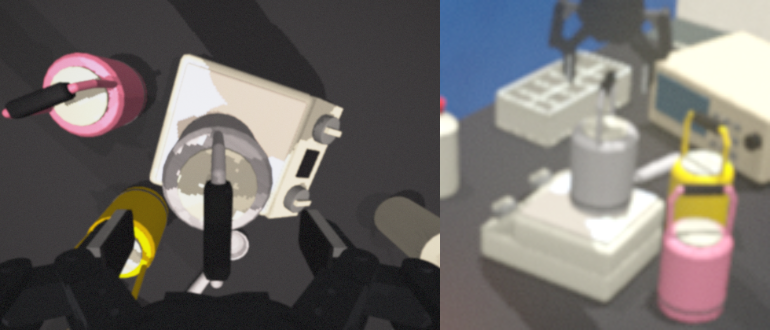

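The black bar sits between the open jaws: at x≈217 in the wrist half, with the fingers at about 105 and 310. The side half agrees. Closing now.

```bash
python3 -m jog '[{"tx":0,"ty":0,"tz":0,"yaw":0,"fingers":0},{"tx":0,"ty":0,"tz":0,"yaw":0,"fingers":0.3},{"tx":0,"ty":0,"tz":0,"yaw":0,"fingers":0.5},{"tx":0,"ty":0,"tz":0,"yaw":0,"fingers":0.7},{"tx":0,"ty":0,"tz":0,"yaw":0,"fingers":1},{"tx":0,"ty":0,"tz":0,"yaw":0,"fingers":1},{"tx":0,"ty":0,"tz":0,"yaw":0,"fingers":1},{"tx":0,"ty":0,"tz":0,"yaw":0,"fingers":1},{"tx":0,"ty":0,"tz":0,"yaw":0,"fingers":1},{"tx":0,"ty":0,"tz":0,"yaw":0,"fingers":1}]'
python3 -m jog '[{"tx":0,"ty":0,"tz":-0.05,"yaw":0,"fingers":1},{"tx":0,"ty":0,"tz":-0.15,"yaw":0,"fingers":1},{"tx":0,"ty":0,"tz":-0.25,"yaw":0,"fingers":1},{"tx":0,"ty":0,"tz":-0.4,"yaw":0,"fingers":1},{"tx":0,"ty":0,"tz":-0.5,"yaw":0,"fingers":1},{"tx":0,"ty":0,"tz":-0.5,"yaw":0,"fingers":1},{"tx":0,"ty":0,"tz":-0.5,"yaw":0,"fingers":1}]'
python3 - <<'E'
from h import *
s=manip.get_state()
w=manip.get_image('wrist')[:,:,::-1];a=manip.get_image('side')[80:240,260:420,::-1]
cv2.imwrite('pics/w3.png',np.hstack([cv2.resize(w,(440,330)),cv2.resize(a,(330,330))]))
R=np.array(s['ee_rot']);print(s['wrist_torque'],(R.T@(np.array([579,18,0])-s['tcp_pos'])).round(1))
E
```

```text
time_s: 4.25
tcp_pos: [521.1, -323.7, 258.6]
ee_rot: [[-0.415, 0.91, 0.0], [0.91, 0.415, -0.001], [-0.001, 0.0, -1.0]]
wrist_force: [-0.4, -1.3, 2.7]
opening: 0.151
grip_force: 59.4
time_s: 4.95
tcp_pos: [521.1, -323.4, 298.6]
ee_rot: [[-0.416, 0.909, 0.0], [0.909, 0.416, -0.0], [-0.0, 0.0, -1.0]]
wrist_force: [-0.2, -0.6, -4.5]
opening: 0.152
grip_force: 58.5
[0.04806903 0.03097325 0.00245266] [286.5 194.5 298.5]
```

View pics/w3.png

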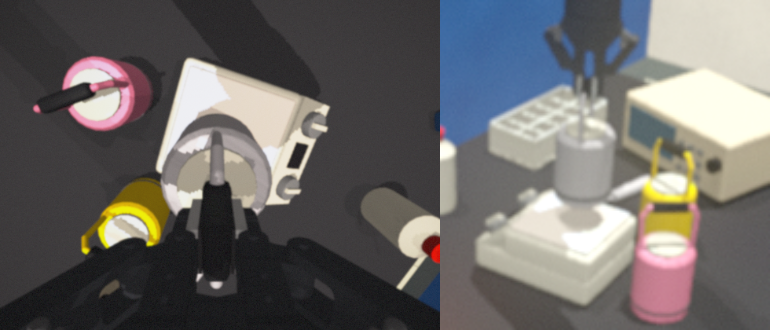

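The steel Dewar hangs upright, clear of the stirrer (4.5 N). Now I'll carry it towards the mat.

```bash
python3 -m jog '[{"tx":0.05,"ty":0.03,"tz":0,"yaw":0,"fingers":1},{"tx":0.18,"ty":0.12,"tz":0,"yaw":0,"fingers":1},{"tx":0.4,"ty":0.27,"tz":0,"yaw":0,"fingers":1},{"tx":0.65,"ty":0.44,"tz":0,"yaw":0,"fingers":1},{"tx":0.9,"ty":0.61,"tz":0,"yaw":0,"fingers":1}]'
python3 -m jog '[{"tx":0.25,"ty":0.17,"tz":0,"yaw":0,"fingers":1},{"tx":0.5,"ty":0.34,"tz":0,"yaw":0,"fingers":1},{"tx":0.75,"ty":0.51,"tz":0,"yaw":0,"fingers":1},{"tx":1,"ty":0.68,"tz":0,"yaw":0,"fingers":1}]'
python3 -m jog '[{"tx":0.25,"ty":0.17,"tz":0,"yaw":0,"fingers":1},{"tx":0.5,"ty":0.34,"tz":0,"yaw":0,"fingers":1},{"tx":0.75,"ty":0.51,"tz":0,"yaw":0,"fingers":1},{"tx":0.9,"ty":0.61,"tz":0,"yaw":0,"fingers":1},{"tx":0.95,"ty":0.65,"tz":0,"yaw":0,"fingers":1},{"tx":0.95,"ty":0.65,"tz":0,"yaw":0,"fingers":1},{"tx":0.95,"ty":0.65,"tz":0,"yaw":0,"fingers":1}]'
python3 - <<'E'
from h import *
s=manip.get_state();R=np.array(s['ee_rot']);print(s['q'],(R.T@(np.array([579,18,172])-s['tcp_pos'])).round(1))
E
```

```text
time_s: 5.55
tcp_pos: [535.7, -235.2, 298.2]
ee_rot: [[-0.416, 0.909, -0.0], [0.909, 0.416, 0.001], [0.001, 0.0, -1.0]]
wrist_force: [0.0, 1.1, -4.4]
opening: 0.149
grip_force: 58.5
time_s: 5.95
tcp_pos: [551.7, -139.6, 298.3]
ee_rot: [[-0.417, 0.909, -0.0], [0.909, 0.417, 0.0], [0.0, 0.0, -1.0]]
wrist_force: [1.2, 0.2, -4.2]
opening: 0.152
grip_force: 58.5
time_s: 6.65
tcp_pos: [567.3, -53.1, 298.1]
ee_rot: [[-0.414, 0.91, -0.0], [0.91, 0.414, -0.001], [-0.001, -0.001, -1.0]]
wrist_force: [0.3, 0.1, -3.3]
opening: 0.149
grip_force: 58.5
[ 0.63970449  0.18071734 -0.67504396  1.54993041  0.11449537  1.45125289
  0.3857583 ] [ 60.   40.2 126. ]
```

```bash
python3 -m jog '[{"tx":0.1,"ty":0.07,"tz":0,"yaw":0,"fingers":1},{"tx":0.3,"ty":0.2,"tz":0,"yaw":0,"fingers":1},{"tx":0.55,"ty":0.37,"tz":0.1,"yaw":0,"fingers":1},{"tx":0.7,"ty":0.47,"tz":0.25,"yaw":0,"fingers":1},{"tx":0.75,"ty":0.5,"tz":0.4,"yaw":0,"fingers":1},{"tx":0.75,"ty":0.5,"tz":0.55,"yaw":0,"fingers":1},{"tx":0.75,"ty":0.5,"tz":0.7,"yaw":0,"fingers":1},{"tx":0.75,"ty":0.5,"tz":0.8,"yaw":0,"fingers":1},{"tx":0.75,"ty":0.5,"tz":0.85,"yaw":0,"fingers":1},{"tx":0.75,"ty":0.5,"tz":0.85,"yaw":0,"fingers":1},{"tx":0.75,"ty":0.5,"tz":0.85,"yaw":0,"fingers":1}]'
python3 - <<'E'
from h import *
s=manip.get_state();R=np.array(s['ee_rot']);print((R.T@(np.array([579,18,172])-s['tcp_pos'])).round(1))
w=manip.get_image('top')[120:260,150:330,::-1];a=manip.get_image('side')[140:320,140:320,::-1]
cv2.imwrite('pics/w4.png',np.hstack([cv2.resize(w,(450,350)),cv2.resize(a,(350,350))]))
E
```

```text
time_s: 7.75
tcp_pos: [579.1, 19.4, 230.7]
ee_rot: [[-0.415, 0.91, 0.001], [0.91, 0.415, -0.0], [-0.0, 0.001, -1.0]]
wrist_force: [0.8, -0.1, -4.7]
opening: 0.149
grip_force: 58.5
[-1.2 -0.8 58.7]
```

View pics/w4.png

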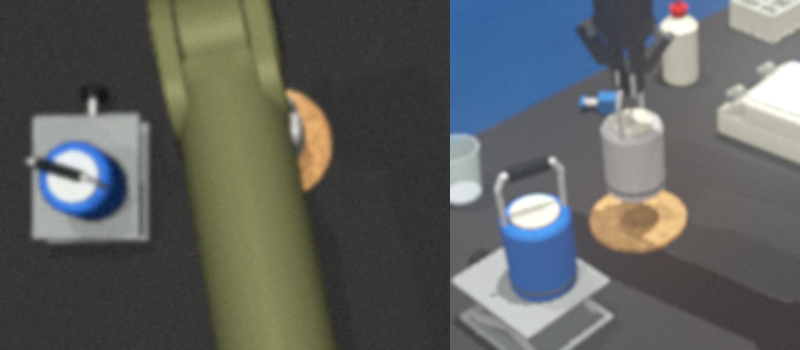

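The Dewar hangs upright over the mat, with its shadow centred at about (640,215) in the crop. The blue Dewar and the arm are well apart. Lowering.

```bash
python3 -m jog '[{"tx":0,"ty":0,"tz":0.1,"yaw":0,"fingers":1},{"tx":0,"ty":0,"tz":0.25,"yaw":0,"fingers":1},{"tx":0,"ty":0,"tz":0.4,"yaw":0,"fingers":1},{"tx":0,"ty":0,"tz":0.52,"yaw":0,"fingers":1},{"tx":0,"ty":0,"tz":0.6,"yaw":0,"fingers":1},{"tx":0,"ty":0,"tz":0.64,"yaw":0,"fingers":1},{"tx":0,"ty":0,"tz":0.66,"yaw":0,"fingers":1},{"tx":0,"ty":0,"tz":0.66,"yaw":0,"fingers":1},{"tx":0,"ty":0,"tz":0.66,"yaw":0,"fingers":1}]'
python3 - <<'E'
from h import *
print(atz('side',(235.6,235.1),67))
a=manip.get_image('side')[160:290,170:300,::-1]
cv2.imwrite('pics/w5.png',cv2.resize(a,(520,520),interpolation=2))
E
```

```text
time_s: 8.75
tcp_pos: [579.2, 19.7, 178.0]
ee_rot: [[-0.416, 0.91, 0.001], [0.91, 0.416, -0.0], [-0.0, 0.001, -1.0]]
wrist_force: [-0.1, -0.4, -3.7]
opening: 0.153
grip_force: 58.5
[578.59181923  17.56845934  67.        ]
```

View pics/w5.png

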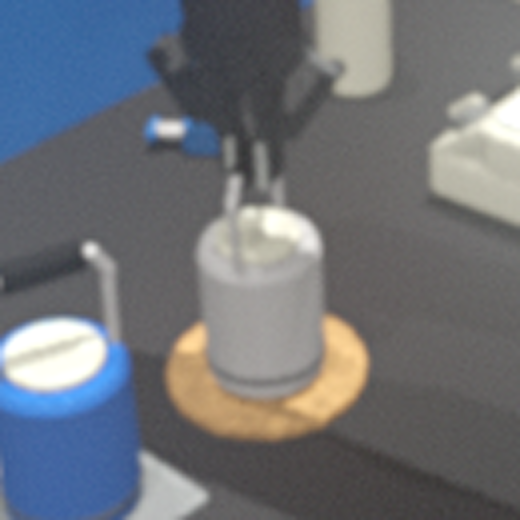

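The Dewar's base, at about (265,385) in the crop, is just above the mat and central on it (mat spans x 166–370). Now the slow final descent.

```bash
python3 -m jog '[{"tx":0,"ty":0,"tz":0.015,"yaw":0,"fingers":1},{"tx":0,"ty":0,"tz":0.03,"yaw":0,"fingers":1},{"tx":0,"ty":0,"tz":0.045,"yaw":0,"fingers":1},{"tx":0,"ty":0,"tz":0.055,"yaw":0,"fingers":1},{"tx":0,"ty":0,"tz":0.065,"yaw":0,"fingers":1},{"tx":0,"ty":0,"tz":0.065,"yaw":0,"fingers":1},{"tx":0,"ty":0,"tz":0.065,"yaw":0,"fingers":1}]'
```

```text
time_s: 9.5
tcp_pos: [578.8, 19.7, 172.3]
ee_rot: [[-0.416, 0.91, -0.0], [0.91, 0.416, -0.0], [-0.0, -0.0, -1.0]]
wrist_force: [-0.4, -0.8, -3.4]
opening: 0.149
grip_force: 58.5
```

```bash
python3 -m jog '[{"tx":0,"ty":0,"tz":0.008,"yaw":0,"fingers":1},{"tx":0,"ty":0,"tz":0.016,"yaw":0,"fingers":1},{"tx":0,"ty":0,"tz":0.016,"yaw":0,"fingers":1},{"tx":0,"ty":0,"tz":0.016,"yaw":0,"fingers":1}]'
```

```text
time_s: 9.9
tcp_pos: [579.1, 19.7, 171.6]
ee_rot: [[-0.416, 0.91, 0.001], [0.91, 0.416, -0.0], [-0.0, 0.0, -1.0]]
wrist_force: [-1.6, -0.6, 0.0]
opening: 0.151
grip_force: 59.1
```

```bash
python3 -m jog '[{"tx":0,"ty":0,"tz":0.008,"yaw":0,"fingers":1},{"tx":0,"ty":0,"tz":0.008,"yaw":0,"fingers":1},{"tx":0,"ty":0,"tz":0.008,"yaw":0,"fingers":1}]'
python3 -m jog '[{"tx":0,"ty":0,"tz":0,"yaw":0,"fingers":0.6},{"tx":0,"ty":0,"tz":0,"yaw":0,"fingers":0.3},{"tx":0,"ty":0,"tz":0,"yaw":0,"fingers":0},{"tx":0,"ty":0,"tz":0,"yaw":0,"fingers":-0.5},{"tx":0,"ty":0,"tz":0,"yaw":0,"fingers":-1},{"tx":0,"ty":0,"tz":0,"yaw":0,"fingers":-1},{"tx":0,"ty":0,"tz":0,"yaw":0,"fingers":-1},{"tx":0,"ty":0,"tz":0,"yaw":0,"fingers":-1}]'
```

```text
time_s: 10.2
tcp_pos: [579.3, 19.7, 171.6]
ee_rot: [[-0.416, 0.91, 0.001], [0.91, 0.416, -0.001], [-0.001, 0.001, -1.0]]
wrist_force: [-3.2, 0.0, 4.7]
opening: 0.149
grip_force: 59.7
time_s: 11.0
tcp_pos: [578.9, 19.7, 170.3]
ee_rot: [[-0.416, 0.91, -0.0], [0.91, 0.416, -0.0], [-0.0, -0.0, -1.0]]
wrist_force: [0.3, -0.4, 0.0]
opening: 1.004
grip_force: 0.0
```

Released cleanly. Now I'll retreat straight up, then check.

```bash
python3 -m jog '[{"tx":0,"ty":0,"tz":-0.2,"yaw":0,"fingers":-1},{"tx":0,"ty":0,"tz":-0.5,"yaw":0,"fingers":-1},{"tx":0,"ty":0,"tz":-0.8,"yaw":0,"fingers":-1},{"tx":0,"ty":0,"tz":-1,"yaw":0,"fingers":-1},{"tx":0,"ty":0,"tz":-1,"yaw":0,"fingers":-1}]'
python3 -m jog '[{"tx":0,"ty":0,"tz":-0.4,"yaw":0,"fingers":-1},{"tx":0,"ty":0,"tz":-0.8,"yaw":0,"fingers":-1},{"tx":0,"ty":0,"tz":-0.8,"yaw":0,"fingers":-1},{"tx":0,"ty":0,"tz":-0.8,"yaw":0,"fingers":-1}]'
python3 - <<'E'
from h import *
a=manip.get_image('side')[140:320,140:320,::-1];w=manip.get_image('wrist')[:,:,::-1]
cv2.imwrite('pics/w6.png',np.hstack([cv2.resize(w,(440,330)),cv2.resize(a,(330,330))]))
E
```

```text
time_s: 11.5
tcp_pos: [580.4, 20.0, 253.7]
ee_rot: [[-0.416, 0.91, 0.005], [0.91, 0.416, -0.0], [-0.003, 0.005, -1.0]]
wrist_force: [0.7, -0.0, -0.1]
opening: 0.998
grip_force: 0.0
time_s: 11.9
tcp_pos: [578.8, 19.7, 314.0]
ee_rot: [[-0.416, 0.91, -0.0], [0.91, 0.416, -0.0], [-0.0, -0.0, -1.0]]
wrist_force: [-0.9, 0.1, -0.4]
opening: 0.998
grip_force: 0.0
```

View pics/w6.png

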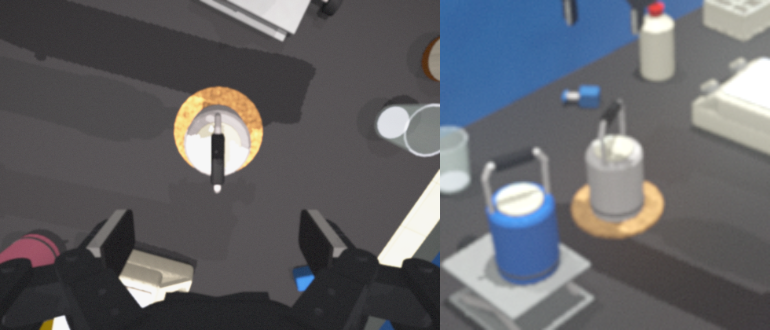

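The steel Dewar stands upright at about (615,205) in the side half, wholly on the mat. The gripper is clear and the blue Dewar hasn't moved.

```bash
python3 -c "
from cell import manip
print(manip.close_job())"
```

```text
the job is handed in; nothing more can be done
None
```

I set the steel Dewar upright and wholly on the cork mat, let go once it was down, left the blue Dewar where it was, and handed the job in at about 12 s.

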